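# Close the plaster test chamber and hold the humidity probe in its guide

### The arm

A 6-joint arm with a two-finger parallel gripper is mounted at the origin on the work surface. World frame = base frame: x ahead of the robot, y to its left, z up, the work surface at z = 0. Lengths are in m, angles in rad, forces in N, time in s.
With the tool pointing down it reaches from about 0.4 to 0.925 m from the base axis. Payload 12.5 kg.
Tool frame: the origin (TCP) lies midway between the tips of the shut fingers; the grasp point (between the pads) lies 19 mm behind it; z points along the fingers, y is the line along which they close (so a half turn about z gives the same grasp; the last joint's range is limited). The gripper opens to 95 mm and grips with 3 to 60 N. Pads are 20 mm wide; open, the fingers measure 119 mm over their backs; the gripper's body (75 mm by 180 mm) begins 59 mm behind the grasp point.
Start: joints at [1.176, 0.491, 1.559, -0, 1.092, -0.106], TCP at [0.178, 0.599, 0.18] pointing down, gripper open.
Joint ranges: [-3.1, 3.1], [-0.84, 2.19], [0.05, 2.79], [-1.13, 4.28], [0.06, 2.93], [-2.69, 2.69]. Speed limits (rad/s): [2.22, 2.22, 2.79, 3.14, 3.14, 3.14].

### API

Orientations are given as a rotation vector (axis times angle).
In Python, from workcell import monitor, cams, arm gives the robot as it stands. The module is installed in compiled form; this text tells all that it offers.
- The arm moves only by the tool drive_tool, never from a script. Its argument "motion" is a list of rows, each a list of 7 numbers: the turn, a rotation vector about the tool's x, y, z scaled (see below), then the shift along the tool's x, y, z scaled (see below), then the opening, from -1 (shut) to 1 (fully open). A call has 1 to 8 rows; each row is the pose to reach, as a shift and turn from the pose commanded when the call began, along the tool's axes at that moment, turning the shorter way round; what a row does not reach only later rows make up. The controller multiplies each number of a shift by 40 cm and each number of a turn by pi rad. A row lasts 1/8 s, in which the tool goes at most 62.5 mm and 10.7 degrees, less where a joint would pass 70% of its speed; a pose out of reach is approached as far as the arm can. A call with a number of a shift or a turn outside -1 to 1 is refused whole. A call with a gripper value outside its range is refused whole. The fingers move at their own pace and stop on an object; "newtons" is the grip in N (left out, the last holds). Time passes only in rows, so rows that repeat a pose let the fingers close. It gives the time, the measured TCP pose, the force, the opening and the grip force at its end, in the units of the state.
- monitor.read_state(): the state, without advancing time (a new reading comes with each control period).
- cams.get_image(name): name is "side" or "top" or "wrist"; returns a dict with "img" (420x560x3 uint8, red, green, blue), "fx", "fy", "cx", "cy" (pixels), "distortion" ([k1, k2, p1, p2, k3] as OpenCV has them; the pictures are not rectified), "R" (3x3) and "t" (3): a world point X has camera coordinates R X + t; the wrist camera has in their place "mount" (4x4, takes a point from camera to tool coordinates, whose origin is the TCP and whose axes are the flange's). Camera axes: x right, y down, z forward; pixel columns grow to the right and rows downward; lengths in m; the calibration is good to about 2 mm. A picture is of the moment at which its call begins: read the wrist's pose just before it. There is no depth.
- arm.hand_in(): hands the job in; it is judged then, once.
The state is a dict: "time": time; "qpos": joint angles; "joint_velocities": joint speeds; "tau": joint torques, N m; "position": TCP position; "orientation": TCP orientation; "contact_force": force on the tool from outside, world axes, zero at the start; "ft_torque": the same for the moment, N m; "grip_width": finger opening in m; "finger_force": force on a finger pad.
Only numpy, scipy, OpenCV 4.12 (cv2) and the standard library are available. Lean on these libraries where they do the work, as an engineer would, in place of code of your own. Each camera call takes 0.05 s, during which the arm holds its last target. There are 200 camera calls.

### The job

First push the chamber's door shut until it clicks home on its catch. Then take the straight-handled probe (not the ball-handled awl) out of the wooden stand and lower its stem through the guide hole in the chamber's roof without touching the chamber, until the dark band on the stem is level with the guide's top. Finish while holding the probe still there, upright and centred in the hole, with the door still shut and the awl, plaster fragments, jar and brush left where they were.

Things in the scene. Friction and masses are not known exactly. Their poses are not given: they have to be found in the camera images.
- chamber: Fixed white box, 180 (x, deep) x 200 (y, wide) x 120 mm high, grey roof; origin at the centre of its underside, on the table; its open front faces its own -x and is covered by the door. An aluminium guide bush, 48 mm across, stands 20 mm up from the middle of the roof, with a vertical through hole 28 mm across; bore 28 mm long with the roof.
- guide_mouth (a point): Centre of the guide hole at the top rim of the bush, 140 mm above the chamber's underside; same axes as the chamber, z up.
- door (a joint): Angle of the chamber's door, rad: 0 is fully shut and seated, it grows as the free edge swings out towards the chamber's -x (starts 0.3 to 0.7). It stays where it is left, except near shut: a spring ball catch at the free edge resists from about 0.08 rad, snaps over at about 0.04 rad and then holds the door at 0, against a rigid stop.
- door_hinge (a point): Point on the door's vertical hinge line at half door height (60 mm above the table), at the chamber's front left edge (its -x, +y corner), in the plane of the panel's inner face. It turns with the door: z up, y along the panel from the free edge to the hinge, -x out of the outer face.
- door_push (a point): Point on the door's outer face at half height, 130 mm from the hinge line, a good place to push (3 to 4 N snaps it shut). Turns with the door. The panel is 190 mm wide, 12 mm thick and 5 to 115 mm above the table. A slim vertical pull, 10 mm wide, 50 mm tall, stands 14 mm off the face, 178 mm from the hinge.
- stand: Fixed wooden stand on the table, 90 x 190 x 127 mm high: a base, two end posts and a 12 mm thick top plate (60 x 182 mm) with two 16 mm holes, 100 mm apart along its y. Probe and awl hang in them by their collars, either way round. Origin at the centre of its underside.
- probe: Loose probe, 166 mm tall, 85 to 170 g, hanging upright: steel stem 12 mm across and 110 mm long, then a collar 40 mm across and 6 mm thick that rests on the stand's top (stem tip 17 mm above the table), then a straight upright black cylinder handle 28 mm across and 50 mm tall. Origin at the stem's lower end, z up the stem.
- probe_tip (a point): Lower end of the probe's stem, on its axis (same point as the body origin).
- probe_band (a point): Centre of the 5 mm wide dark band round the stem, on the axis, 60 mm above the stem's lower end.
- probe_grip (a point): Middle of the probe's handle, on the axis, 141 mm above the stem's lower end; grip here from above (fingertips then clear the collar).
- awl: Loose awl in the stand's other hole: thin stem, 32 mm collar on the stand's top and a wooden ball handle 34 mm across, its top 37 mm above the stand. Leave alone. Origin at the stem's lower end.
- sherd: Loose plaster fragment about 75 x 60 x 22 mm inside the chamber below the guide. Leave alone. Origin at its underside.
- frag_a: Loose plaster fragment about 75 x 60 x 30 mm, to the chamber's right (its -y side). Leave alone. Origin at its underside.
- frag_b: Loose plaster fragment about 85 x 65 x 35 mm, to the chamber's left. Leave alone. Origin at its underside.
- frag_c: Loose plaster fragment about 70 x 55 x 25 mm, in front of the stand. Leave alone. Origin at its underside.
- frag_d: Loose plaster fragment about 90 x 70 x 33 mm, behind the stand. Leave alone. Origin at its underside.
- jar: Loose jar 60 mm across, 85 mm high, at the left. Leave alone. Origin at its underside.
- brush: Loose brush 180 mm long lying at the right. Leave alone. Origin at the middle of its underside.
Things that resemble listed ones, but are neither listed nor needed, are in the scene too. Of the things like the probe, leave any that is pink, purple or red; of the rest the smaller one is meant.

How it is judged:
On the way, in this order (a step that is already met when the one before it is completed fails the run):
1. the door is shut and seated on its catch (value of joint door below 0.012 rad), for 0.3 s.
2. the probe is lifted clear of the stand (height (world z) of probe_tip above 0.13 m and contact force between the fingers and probe above 1 N), for 0.1 s.
3. the stem's tip is over the guide hole, above it (horizontal distance between probe_tip and guide_mouth below 0.012 m and z of probe_tip in the frame of guide_mouth above 0 m), for 0.05 s.
At the end, for the whole second after the job is handed in: The door reads under 0.012 rad; the fingers hold the probe still (under 10 mm/s), upright within 0.07 rad, with stem tip and band within 4.5 mm of the guide hole's axis and the band within 8 mm of the height of the guide's top; the probe touches no part of the chamber (value of joint door below 0.012 rad and horizontal distance between each of probe_tip, probe_band and guide_mouth below 0.0045 m and z of probe_band in the frame of guide_mouth between -0.008 and 0.008 m and angle between probe's own z axis and vertical below 0.07 rad and contact force between the fingers and probe above 1 N and contact force between probe and chamber below 0.05 N and linear speed of probe below 0.01 m/s); the arm keeps its last pose, push and grip.
It fails at once if the probe touches the chamber, its guide or its door (contact force between probe and chamber above 0.2 N).
It fails at once if a bystander (awl, fragment, jar, brush) is moved more than 25 mm (distance of any of frag_a, frag_b, frag_c, frag_d, sherd, awl, jar, brush from where it was at the start of the episode above 0.025 m).
It also fails if it takes over 72 s, if anything falls off the work surface, if the arm or the gripper's body presses on something with over 40 N, if the wrist force passes 120 N, or if a joint passes its speed limit or range.

## Working session

There is one attempt and no reset: what is moved stays moved. The work goes in short steps, Python scripts to look and compute and a tool call to move; the robot and the scene stay as the last step left them, time stands still between calls to the robot, and variables do not carry over. Pictures are saved under pics/ and viewed, at most 12 in all, crops included, and the job is handed in when it is done.

Besides the shell and the picture viewer there is one more tool, called after "Request:" as a command line: name --pt "numbers of a row" for each row, then --argument value for the rest. drive_tool: Moves the arm, as the interface text tells. Its arguments: {"type":"object","properties":{"motion":{"type":"array"},"newtons":{"type":"number"}},"required":["motion"]}

```bash
mkdir -p pics; cat > h.py <<'E'
import numpy as np, cv2
from scipy.spatial.transform import Rotation as Ro
def K(c): return np.array([[c['fx'],0,c['cx']],[0,c['fy'],c['cy']],[0,0,1.]])
def ray(c,uv,st=None):
    p=cv2.undistortPoints(np.array([[uv]],float),K(c),np.array(c['distortion'],float))[0,0]
    d=np.array([p[0],p[1],1.])
    if 'R' in c:
        R=np.array(c['R']);return -R.T@np.array(c['t']),R.T@d
    M=np.array(c['mount']);T=Ro.from_rotvec(st['orientation']).as_matrix()
    return T@M[:3,3]+np.array(st['position']),T@M[:3,:3]@d
def onz(c,uv,z,st=None):
    o,d=ray(c,uv,st);return o+d*(z-o[2])/d[2]
def proj(c,X):
    R=np.array(c['R']);return cv2.projectPoints(np.array([X],float),cv2.Rodrigues(R)[0],np.array(c['t'],float),K(c),np.array(c['distortion'],float))[0][0,0]
def tri(rs):
    A=np.zeros((3,3));b=np.zeros(3)
    for o,d in rs:
        d=d/np.linalg.norm(d);P=np.eye(3)-np.outer(d,d);A+=P;b+=P@o
    X=np.linalg.solve(A,b);return X,[np.linalg.norm((np.eye(3)-np.outer(d,d)/(d@d))@(X-o)) for o,d in rs]
E
python3 - <<'E'
from workcell import monitor,cams
import cv2,pickle
s=monitor.read_state();print({k:(v if isinstance(v,float) else [round(float(x),4) for x in v]) if hasattr(v,'__len__') else v for k,v in s.items()})
for n in('top','side'):
    c=cams.get_image(n);pickle.dump(c,open(n+'.pkl','wb'));cv2.imwrite(f'pics/{n}0.png',cv2.resize(c['img'][:,:,::-1],(784,588)))
    if 'R' in c: print(n,-c['R'].T@c['t'])
E
```

```text
{'time': 0.0, 'qpos': [1.1764, 0.4916, 1.5595, -0.0, 1.0917, -0.1056], 'joint_velocities': [-0.0011, -0.0027, -0.0003, 0.0016, -0.0001, -0.0007], 'tau': [0.0018, -61.2641, -25.8183, 0.0693, 0.0482, -0.0001], 'position': [0.1779, 0.5989, 0.1798], 'orientation': [-0.4521, -3.1086, 0.0017], 'contact_force': [0.6636, 0.7542, 0.6889], 'ft_torque': [-0.0087, -0.0148, 0.0053], 'finger_force': 0.0, 'grip_width': 0.0951327710702868}
top [0.27838854 0.04555183 1.48093046]
side [-0.2589151  -0.34127504  1.00655896]
```

View pics/top0.png

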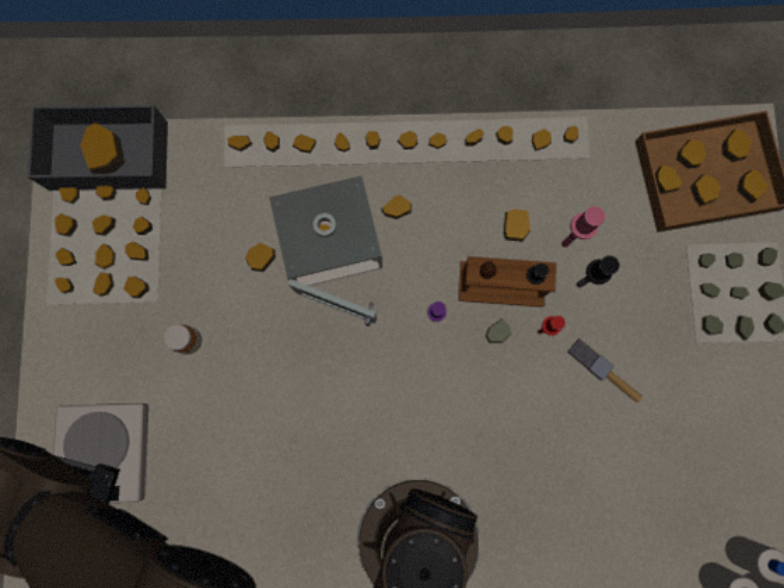

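View pics/side0.png

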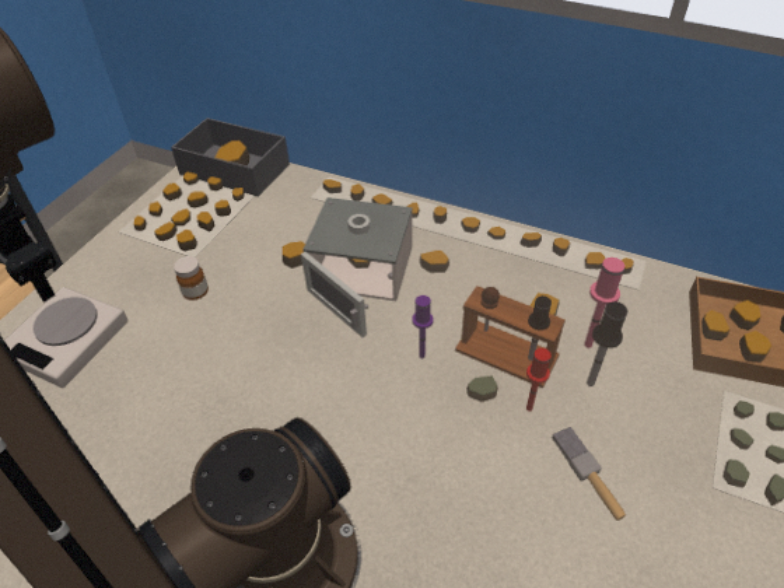

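The top view shows the chamber with its bush at (324,224). The door's hinge is at about (290,285) and its free edge at (375,318). The stand holds the awl at (488,270) and the black probe at (540,272). The loose pink, purple, red and larger black look-alikes stand free on the table. The side view agrees with this.

```bash
python3 - <<'E'
import pickle,cv2,numpy as np
a=pickle.load(open('top.pkl','rb'))['img'][110:240,180:420,::-1]
b=pickle.load(open('side.pkl','rb'))['img'][130:280,200:450,::-1]
a=cv2.resize(a[:, :],None,fx=2.3,fy=2.3,interpolation=3);b=cv2.resize(b,None,fx=2,fy=2,interpolation=3)
o=np.zeros((600,560,3),np.uint8);o[:a.shape[0],:a.shape[1]]=a;o[300:300+b.shape[0],:b.shape[1]]=b
o=np.clip(o*1.5,0,255).astype(np.uint8)
cv2.imwrite('pics/z.png',o)
E
```

```text
(no output)
```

View pics/z.png

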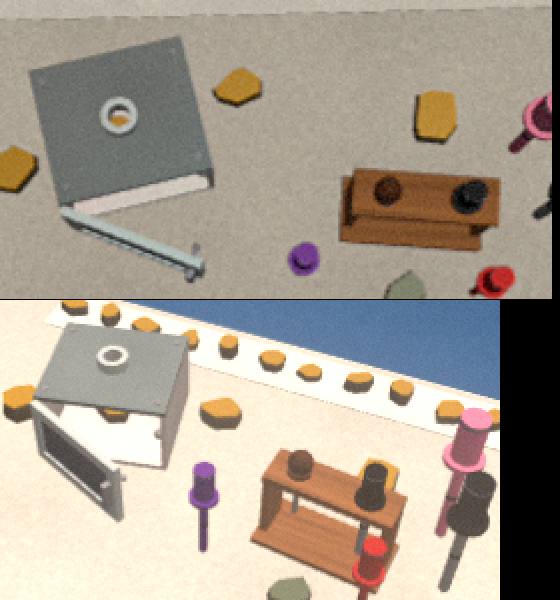

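```bash
python3 - <<'E'
import pickle,numpy as np
from h import *
a=pickle.load(open('top.pkl','rb'));b=pickle.load(open('side.pkl','rb'))
A=lambda u,v:(180+u/2.3,110+v/2.3); B=lambda u,v:(200+u/2,130+(v-300)/2)
p=lambda n,x:print(n,np.round(x,4))
for n,uv,z in [('guide',(119,115),.14),('handletop',(477,189),.183),('collar',(468,196),.133),('awl',(388,189),.147),('r_bl',(31,71),.12),('r_br',(179,38),.12),('r_fr',(211,178),.12),('r_fl',(62,208),.12),('hinge',(66,211),.115),('free_in',(203,260),.115),('free_out',(196,270),.115),('purple',(303,256),.1),('red',(494,279),.1)]: p(n,onz(a,A(*uv),z))
for n,uv,z in [('guide',(113,356),.14),('handletop',(375,469),.183),('doorfreetop',(119,472),.115),('doorhingetop',(38,408),.115),('awl',(301,455),.16),('purpletop',(205,467),.166),('redtop',(374,545),.166)]: p('S '+n,onz(b,B(*uv),z))
for n,u,v in [('guide',(119,115),(113,356)),('handle',(477,189),(375,469)),('purple',(304,252),(205,467)),('red',(497,276),(374,545)),('free',(201,264),(119,472))]:
    X,e=tri([ray(a,A(*u)),ray(b,B(*v))]);p('tri '+n,X);print(np.round(e,4))
E
```

```text
guide [0.6488 0.1763 0.14  ]
handletop [ 0.5349 -0.2553  0.183 ]
collar [ 0.5362 -0.2553  0.133 ]
awl [ 0.5448 -0.1545  0.147 ]
r_bl [0.7148 0.2898 0.12  ]
r_br [0.7544 0.1004 0.12  ]
r_fr [0.5699 0.0634 0.12  ]
r_fl [0.5361 0.2505 0.12  ]
hinge [0.5331 0.2462 0.115 ]
free_in [0.4667 0.0757 0.115 ]
free_out [0.4544 0.0847 0.115 ]
purple [ 0.4707 -0.0502  0.1   ]
red [ 0.4357 -0.2887  0.1   ]
S guide [0.6473 0.1739 0.14  ]
S handletop [ 0.5357 -0.252   0.183 ]
S doorfreetop [0.4586 0.0715 0.115 ]
S doorhingetop [0.5254 0.2368 0.115 ]
S awl [ 0.5439 -0.1542  0.16  ]
S purpletop [ 0.4692 -0.0495  0.166 ]
S redtop [ 0.4321 -0.2817  0.166 ]
tri guide [0.65   0.1761 0.1371]
[0.0006 0.0006]
tri handle [ 0.5338 -0.2534  0.1859]
[0.0013 0.0013]
tri purple [ 0.4671 -0.0485  0.1672]
[0.0018 0.0018]
tri red [ 0.4331 -0.2795  0.1631]
[0.0024 0.0024]
tri free [0.4639 0.0768 0.1069]
[0.002 0.002]
```

```bash
cat > go.py <<'E'
import sys,numpy as np
from workcell import monitor
from scipy.spatial.transform import Rotation as Ro
# targets: x y z yaw(deg, direction of tool x), tool down
s=monitor.read_state();T=Ro.from_rotvec(s['orientation']);p=np.array(s['position'])
print('t',round(s['time'],2),'p',p.round(4),'yaw',round(np.degrees(np.arctan2(*T.as_matrix()[[1,0],0])),2),'F',np.round(s['contact_force'],1),'grip',round(s['grip_width'],4),s['finger_force'])
for a in sys.argv[1:]:
    x=[float(v) for v in a.split(',')];c,n=np.cos(np.radians(x[3])),np.sin(np.radians(x[3]))
    G=Ro.from_matrix(np.array([[c,n,0],[n,-c,0],[0,0,-1.]]))
    print((T.inv()*G).as_rotvec().round(5)/np.pi,(T.inv().apply(np.array(x[:3])-p)/.4).round(4))
E
python3 go.py .3,.38,.25,191.7 .43,.16,.25,191.7 .445,.154,.075,191.7
```

```text
t 0.1 p [0.1779 0.5989 0.1798] yaw 163.45 F [0.1 0.4 0.4] grip 0.0952 0.0
[-3.05577491e-04 -1.14591559e-04 -1.56933140e-01] [-0.4484 -0.4378 -0.1751]
[-3.05577491e-04 -1.14591559e-04 -1.56933140e-01] [-0.9166 -0.8724 -0.1747]
[-3.05577491e-04 -1.14591559e-04 -1.56933140e-01] [-0.9569 -0.8757  0.2628]
```

Request:
drive_tool --pt "0 0 -0.05 -0.1 -0.1 -0.17 -1" --pt "0 0 -0.1 -0.3 -0.3 -0.175 -1" --pt "0 0 -0.157 -0.45 -0.44 -0.175 -1" --pt "0 0 -0.157 -0.6 -0.58 -0.175 -1" --pt "0 0 -0.157 -0.75 -0.72 -0.175 -1" --pt "0 0 -0.157 -0.917 -0.872 -0.175 -1" --pt "0 0 -0.157 -0.917 -0.872 -0.175 -1" --pt "0 0 -0.157 -0.917 -0.872 -0.175 -1"

```text
time: 1.1
position: [0.4148, 0.1856, 0.25]
orientation: [-0.321, 3.125, 0.0]
contact_force: [1.3, 0.9, -0.4]
grip_width: 0.0206
finger_force: 0.0
```

```bash
python3 go.py .445,.154,.075,191.7; python3 - <<'E'
from workcell import monitor,cams
import cv2,pickle
s=monitor.read_state();c=cams.get_image('wrist');c['st']=s;pickle.dump(c,open('w1.pkl','wb'));cv2.imwrite('pics/w1.png',c['img'][:,:,::-1])
E
```

```text
t 1.1 p [0.4148 0.1856 0.25  ] yaw -168.28 F [ 1.3  0.9 -0.4] grip 0.0206 0.0
[3.81971863e-05 4.77464829e-05 9.86760647e-05] [-0.0578 -0.0928  0.4374]
```

View pics/w1.png

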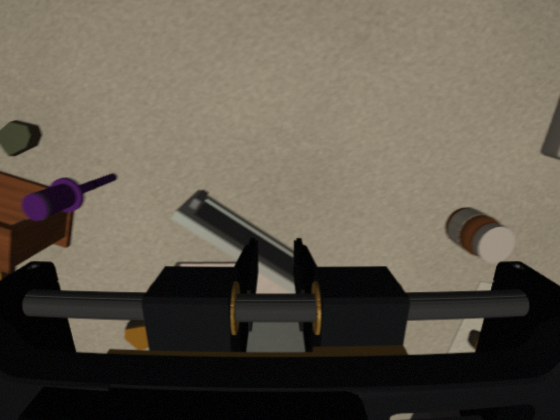

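The wrist view shows the door running from (185,210) to (300,280), just beyond the fingertips. The purple look-alike is well to the left at (50,200), so it's safe to descend in front of the door.

Request:
drive_tool --pt "0 0 0 -0.03 -0.06 0.05 -1" --pt "0 0 0 -0.058 -0.093 0.15 -1" --pt "0 0 0 -0.058 -0.093 0.28 -1" --pt "0 0 0 -0.058 -0.093 0.4 -1" --pt "0 0 0 -0.058 -0.093 0.437 -1" --pt "0 0 0 -0.058 -0.093 0.437 -1"

```text
time: 1.9
position: [0.4438, 0.1557, 0.0741]
orientation: [0.32, -3.123, 0.0]
contact_force: [0.8, 0.8, -0.1]
grip_width: -0.0001
finger_force: 0.0
```

```bash
python3 - <<'E' > /tmp/a
import numpy as np
# finger tip box half 12(y) x 10(x); corner contact; path: door point at 130 + offset
y=np.radians(11.7);H=np.array([.6488,.1763])+np.array([[np.cos(y),-np.sin(y)],[np.sin(y),np.cos(y)]])@[-.09,.098]
for th,off in [(.45,.028),(.3,.026),(.15,.024),(.08,.023),(.03,.023),(0,.022),(0,.018)]:
    a=y-np.pi/2-th;d=np.array([np.cos(a),np.sin(a)]);n=np.array([d[1],-d[0]])
    p=H+.13*d+off*n;print(f"{p[0]:.4f},{p[1]:.4f},.075,191.7")
E
cat /tmp/a; python3 go.py $(cat /tmp/a)
```

```text
0.4820,0.1347,.075,191.7
0.5025,0.1271,.075,191.7
0.5239,0.1229,.075,191.7
0.5341,0.1222,.075,191.7
0.5407,0.1220,.075,191.7
0.5456,0.1223,.075,191.7
0.5495,0.1231,.075,191.7
t 1.9 p [0.4438 0.1557 0.0741] yaw -168.29 F [ 0.8  0.8 -0.1] grip -0.0001 0.0
[ 3.50140875e-05 -8.56253594e-04  5.09295818e-05] [-0.0828 -0.0708 -0.0024]
[ 3.50140875e-05 -8.56253594e-04  5.09295818e-05] [-0.1291 -0.0998 -0.0026]
[ 3.50140875e-05 -8.56253594e-04  5.09295818e-05] [-0.1794 -0.121  -0.0027]
[ 3.50140875e-05 -8.56253594e-04  5.09295818e-05] [-0.204  -0.1279 -0.0028]
[ 3.50140875e-05 -8.56253594e-04  5.09295818e-05] [-0.2201 -0.1317 -0.0028]
[ 3.50140875e-05 -8.56253594e-04  5.09295818e-05] [-0.2322 -0.1335 -0.0029]
[ 3.50140875e-05 -8.56253594e-04  5.09295818e-05] [-0.2422 -0.1335 -0.0029]
```

Push gently to about 0.08 rad first, avoiding momentum.

Request:
drive_tool --pt "0 0 0 -0.04 -0.035 0 -1" --pt "0 0 0 -0.08 -0.07 0 -1" --pt "0 0 0 -0.105 -0.085 0 -1" --pt "0 0 0 -0.13 -0.1 0 -1" --pt "0 0 0 -0.155 -0.11 0 -1" --pt "0 0 0 -0.18 -0.12 0 -1" --pt "0 0 0 -0.2 -0.127 0 -1" --pt "0 0 0 -0.2 -0.127 0 -1"

```text
time: 2.9
position: [0.5336, 0.1223, 0.075]
orientation: [-0.321, 3.125, 0.0]
contact_force: [-0.6, 0.1, -0.9]
grip_width: 0.0001
finger_force: 0.0
```

Request:
drive_tool --pt "0 0 0 -0.005 0 0 -1" --pt "0 0 0 -0.01 0 0 -1" --pt "0 0 0 -0.015 0 0 -1" --pt "0 0 0 -0.015 0 0 -1"

```text
time: 3.4
position: [0.539, 0.1235, 0.0751]
orientation: [0.321, -3.125, -0.0]
contact_force: [-1.1, -1.4, -0.8]
grip_width: 0.0002
finger_force: 0.9
```

Request:
drive_tool --pt "0 0 0 -0.004 0 0 -1" --pt "0 0 0 -0.008 0 0 -1" --pt "0 0 0 -0.012 0 0 -1" --pt "0 0 0 -0.012 0 0 -1"

```text
time: 3.9
position: [0.544, 0.1247, 0.0752]
orientation: [-0.321, 3.125, 0.0]
contact_force: [0.2, -0.2, 0.4]
grip_width: 0.0002
finger_force: 0.0
```

Request:
drive_tool --pt "0 0 0 -0.004 0 0 -1" --pt "0 0 0 -0.008 0 0 -1" --pt "0 0 0 -0.008 0 0 -1"

```text
time: 4.28
position: [0.5463, 0.1251, 0.0751]
orientation: [0.321, -3.124, -0.0]
contact_force: [-4.4, -0.8, 2.9]
grip_width: 0.0004
finger_force: 2.0
```

Request:
drive_tool --pt "0 0 0 -0.003 0 0 -1" --pt "0 0 0 -0.006 0 0 -1" --pt "0 0 0 -0.006 0 0 -1"

```text
time: 4.65
position: [0.5465, 0.1252, 0.0749]
orientation: [0.32, -3.119, 0.001]
contact_force: [-14.2, -5.4, 8.7]
grip_width: 0.0006
finger_force: 7.1
```

Request:
drive_tool --pt "0 0 0 0.02 0 0 -1" --pt "0 0 0 0.08 0 0 -1" --pt "0 0 0 0.12 0 -0.1 -1" --pt "0 0 0 0.12 0 -0.25 -1" --pt "0 0 0 0.12 0 -0.4 -1" --pt "0 0 0 0.12 0 -0.55 -1" --pt "0 0 0 0.12 0 -0.6 -1"

```text
time: 5.52
position: [0.5032, 0.1161, 0.319]
orientation: [-0.32, 3.118, 0.0]
contact_force: [0.4, 0.2, -0.4]
grip_width: 0.0001
finger_force: 0.0
```

```bash
python3 - <<'E'
import pickle,numpy as np
from h import *
c=pickle.load(open('w1.pkl','rb'));M=np.array(c['mount']);print(M.round(3),c['fx'],c['cx'],c['cy'],c['distortion'])
from workcell import monitor,cams
a=cams.get_image('top');pickle.dump(a,open('top1.pkl','wb'))
cv2.imwrite('pics/t1.png',cv2.resize(np.clip(a['img'][110:240,180:420,::-1]*1.5,0,255).astype(np.uint8),None,fx=2.3,fy=2.3,interpolation=3))
E
python3 go.py .75,.2,.31,191.7
```

```text
[[ 0.    -0.96  -0.28   0.078]
 [ 1.     0.001 -0.    -0.001]
 [ 0.    -0.28   0.96  -0.205]
 [ 0.     0.     0.     1.   ]] 314.4117533491223 275.273555363108 208.29893208128277 [-0.07452792  0.          0.          0.          0.        ]
t 5.58 p [0.5034 0.1161 0.3198] yaw -168.28 F [-0.4  0.9  1.8] grip 0.0001 0.0
[-1.97352129e-04  2.45098612e-03  9.23098670e-05] [-0.646   0.0802  0.0294]
```

View pics/t1.png

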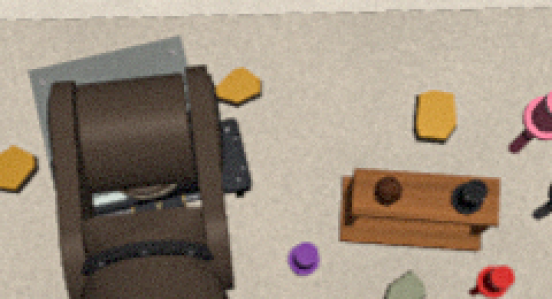

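The arm hides the door in this view, so I'll check the latch afterwards. Next I'll hover near the guide and measure it with the wrist camera.

Request:
drive_tool --pt "0 0 0 -0.1 0.01 0.02 -1" --pt "0 0 0 -0.25 0.03 0.02 -1" --pt "0 0 0 -0.4 0.04 0.02 -1" --pt "0 0 0 -0.515 0.05 0.025 -1" --pt "0 0 0 -0.515 0.05 0.025 -1" --pt "0 0 0 -0.515 0.05 0.025 -1" --pt "0 0 0 -0.515 0.05 0.025 -1"

```text
time: 6.45
position: [0.6991, 0.1771, 0.3058]
orientation: [-0.32, 3.124, 0.0]
contact_force: [-0.3, -0.4, 1.0]
grip_width: 0.0004
finger_force: 0.0
```

```bash
python3 - <<'E'
import pickle,numpy as np
from h import *
from workcell import monitor,cams
s=monitor.read_state();c=cams.get_image('wrist');c['st']=s;pickle.dump(c,open('w2.pkl','wb'));print(s['position'],np.abs(s['joint_velocities']).max())
cv2.imwrite('pics/w2.png',np.clip(c['img'][:,:,::-1]*1.6,0,255).astype(np.uint8))
E
```

```text
[0.69913392 0.17710259 0.30577371] 0.004817334854351658
```

View pics/w2.png

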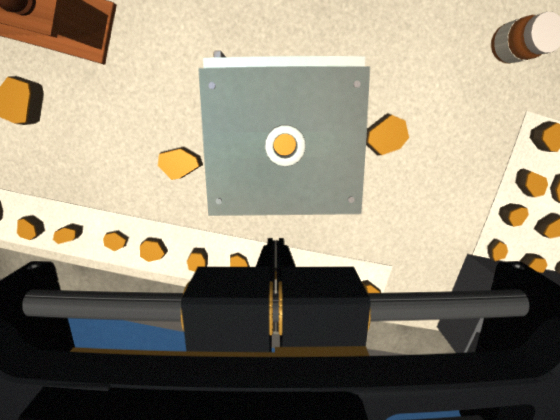

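The wrist view shows the bush ring at about (285,145), the roof spanning (200–368, 66–214), and the door lying flush along the front edge, so it's shut.

```bash
python3 - <<'E'
import pickle
from h import *
c=pickle.load(open('w2.pkl','rb'));im=c['img'];st=c['st']
hsv=cv2.cvtColor(im,cv2.COLOR_RGB2HSV);g=im.min(2).astype(int)
x0,y0=255,115;sub=g[y0:176,x0:316];print(sub[:,30][::2],)
m=(sub>125).astype(np.uint8)
cs,h=cv2.findContours(m,cv2.RETR_CCOMP,cv2.CHAIN_APPROX_NONE)
for k,q in enumerate(cs):
    if len(q)<20: continue
    e=cv2.fitEllipse(q);uv=(e[0][0]+x0,e[0][1]+y0)
    print(h[0][k][3],uv,e[1],onz(c,uv,.14,st).round(4), 'dia mm',1000*np.linalg.norm(onz(c,(uv[0]+e[1][0]/2,uv[1]),.14,st)-onz(c,(uv[0]-e[1][0]/2,uv[1]),.14,st)))
# probe rays from top for hover reference; roof corners
for uv in [(201,67),(368,67),(362,214),(208,214)]: print(onz(c,uv,.12,st).round(4))
E
python3 go.py .565,-.25,.31,180 .60,-.25,.31,180
```

```text
[ 90  91  93  93  92 103 159 160 159 107  52  50  51  50  51  50  51  49
  48  49  40  60 156 157 153 136  86  88  85  87  86]
-1 (284.5671272277832, 145.28452491760254) (38.27619171142578, 39.041988372802734) [0.6519 0.1775 0.14  ] dia mm 44.561003681857116
0 (284.708553314209, 145.42842292785645) (26.038211822509766, 26.490589141845703) [0.652  0.1777 0.14  ] dia mm 30.312887804516645
[0.5843 0.0641 0.12  ]
[0.5443 0.2547 0.12  ]
[0.7191 0.2964 0.12  ]
[0.7601 0.0992 0.12  ]
t 6.5 p [0.6992 0.1771 0.306 ] yaw -168.3 F [ 0.5  0.3 -0.5] grip 0.0003 0.0
[5.41126807e-05 3.62873270e-04 6.50243435e-02] [ 0.5451 -0.9774 -0.0107]
[5.41126807e-05 3.62873270e-04 6.50243435e-02] [ 0.4594 -0.9952 -0.0106]
```

Request:
drive_tool --pt "0 0 0.02 0.1 -0.12 -0.03 1" --pt "0 0 0.065 0.2 -0.3 -0.03 1" --pt "0 0 0.065 0.3 -0.5 -0.03 1" --pt "0 0 0.065 0.4 -0.7 -0.03 1" --pt "0 0 0.065 0.48 -0.85 -0.03 1" --pt "0 0 0.065 0.497 -0.99 -0.03 1" --pt "0 0 0.065 0.497 -0.99 -0.03 1" --pt "0 0 0.065 0.497 -0.99 -0.03 1"

```text
time: 7.5
position: [0.5841, -0.2542, 0.3174]
orientation: [0.006, 3.141, -0.001]
contact_force: [0.4, 0.3, -0.1]
grip_width: 0.075
finger_force: 0.0
```

Request:
drive_tool --pt "0 0 0 0 0 0 1" --pt "0 0 0 0 0 0 1" --pt "0 0 0 0 0 0 1"

```text
time: 7.88
position: [0.5858, -0.2494, 0.3174]
orientation: [-0.003, 3.141, -0.0]
contact_force: [0.9, -0.0, -0.3]
grip_width: 0.0949
finger_force: 0.0
```

```bash
python3 - <<'E'
import pickle,numpy as np
from h import *
from workcell import monitor,cams
s=monitor.read_state();c=cams.get_image('wrist');c['st']=s;pickle.dump(c,open('w3.pkl','wb'));print(s['position'],np.abs(s['joint_velocities']).max())
cv2.imwrite('pics/w3.png',np.clip(c['img'][:,:,::-1]*1.8,0,255).astype(np.uint8))
E
```

```text
[ 0.58584774 -0.24943143  0.31738306] 0.00264802190449542
```

View pics/w3.png

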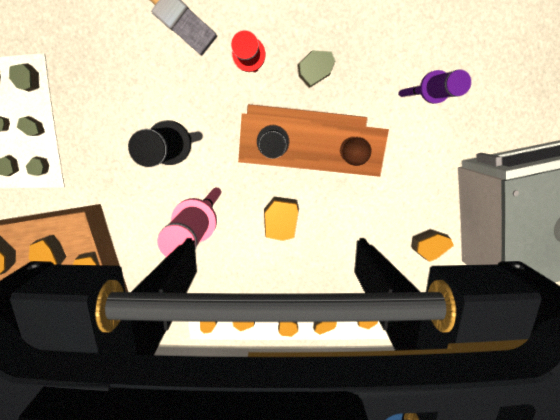

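The wrist view shows the probe at (273,142) and the awl ball at (356,150) in the stand. The larger black look-alike stands outside the stand at (150,147).

```bash
python3 - <<'E'
import pickle
from h import *
c=pickle.load(open('w3.pkl','rb'));st=c['st'];x0,y0=248,118
sub=c['img'][y0:170,x0:300];g=sub.max(2)
for th in(28,36,45):
    m=cv2.morphologyEx((g<th).astype(np.uint8),cv2.MORPH_CLOSE,np.ones((5,5)))
    cs,_=cv2.findContours(m,cv2.RETR_EXTERNAL,cv2.CHAIN_APPROX_NONE);q=max(cs,key=cv2.contourArea)
    e=cv2.fitEllipse(q);uv=(e[0][0]+x0,e[0][1]+y0)
    print(th,np.round(uv,1),np.round(e[1],1),cv2.boundingRect(q),onz(c,uv,.183,st).round(4),onz(c,uv,.133,st).round(4))
cv2.imwrite('pics/p.png',cv2.resize(np.clip(sub[:,:,::-1]*3.,0,255).astype(np.uint8),None,fx=8,fy=8,interpolation=3))
E
```

```text
28 [273.6 141.4] [24.2 28.9] (14, 9, 26, 30) [ 0.533  -0.2518  0.183 ] [ 0.5367 -0.2521  0.133 ]
36 [272.6 140.9] [28.9 30.5] (10, 8, 30, 32) [ 0.5324 -0.253   0.183 ] [ 0.536  -0.2534  0.133 ]
45 [272.3 141.2] [30.3 31. ] (9, 8, 32, 32) [ 0.5327 -0.2532  0.183 ] [ 0.5364 -0.2537  0.133 ]
```

View pics/p.png

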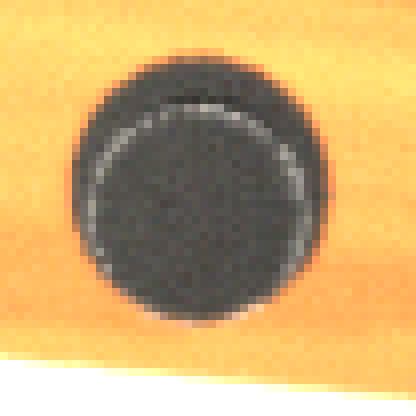

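```bash
python3 - <<'E'
import pickle
from h import *
c=pickle.load(open('w3.pkl','rb'));st=c['st']
for uv in [(178,238),(148,147)]: print(onz(c,uv,.22,st).round(3))
E
python3 go.py .536,-.253,.25,180 .536,-.253,.139,180 
```

```text
[ 0.629 -0.351  0.22 ]
[ 0.535 -0.373  0.22 ]
t 7.92 p [ 0.5858 -0.2496  0.3173] yaw -179.89 F [-0.4 -0.7 -0.3] grip 0.0949 0.0
[0.         0.00010823 0.00058569] [ 0.1247 -0.0083  0.1683]
[0.         0.00010823 0.00058569] [ 0.1248 -0.0083  0.4458]
```

Request:
drive_tool --pt "0 0 0.06 0.03 0 0.05 1" --pt "0 0 0.12 0.06 -0.005 0.1 1" --pt "0 0 0.18 0.1 -0.008 0.16 1" --pt "0 0 0.24 0.125 -0.008 0.168 1" --pt "0 0 0.3 0.125 -0.008 0.168 1" --pt "0 0 0.36 0.125 -0.008 0.168 1" --pt "0 0 0.42 0.125 -0.008 0.168 1" --pt "0 0 0.48 0.125 -0.008 0.168 1"

```text
time: 8.93
position: [0.5358, -0.2534, 0.25]
orientation: [2.147, 2.293, 0.0]
contact_force: [0.8, 0.6, -0.1]
grip_width: 0.0953
finger_force: 0.0
```

```bash
python3 go.py .536,-.253,.25,90 .536,-.253,.139,90
```

```text
t 8.93 p [ 0.5358 -0.2534  0.25  ] yaw 93.77 F [ 0.8  0.6 -0.1] grip 0.0953 0.0
[ 5.41126807e-05 -3.18309886e-06  2.09384243e-02] [ 0.0008  0.0006 -0.    ]
[ 5.41126807e-05 -3.18309886e-06  2.09384243e-02] [0.0008 0.0005 0.2775]
```

Request:
drive_tool --pt "0 0 0.021 0.001 0 0.05 1" --pt "0 0 0.021 0.001 0 0.12 1" --pt "0 0 0.021 0.001 0 0.19 1" --pt "0 0 0.021 0.001 0 0.25 1" --pt "0 0 0.021 0.001 0 0.278 1" --pt "0 0 0.021 0.001 0 0.278 1" --pt "0 0 0.021 0.001 0 0.278 1"

```text
time: 9.8
position: [0.536, -0.2537, 0.1396]
orientation: [2.215, 2.226, 0.001]
contact_force: [0.3, 0.2, -0.1]
grip_width: 0.0953
finger_force: 0.0
```

Request:
drive_tool --pt "0 0 0 0 0 0 -1" --pt "0 0 0 0 0 0 -1" --pt "0 0 0 0 0 0 -1" --pt "0 0 0 0 0 0 -1" --pt "0 0 0 0 0 0 -1" --pt "0 0 0 0 0 0 -1" --pt "0 0 0 0 0 0 -1" --pt "0 0 0 0 0 0 -1" --newtons 25

```text
time: 10.8
position: [0.5355, -0.2536, 0.1387]
orientation: [-2.216, -2.227, -0.0]
contact_force: [-0.6, 0.2, 0.7]
grip_width: 0.0272
finger_force: 25.0
```

Request:
drive_tool --pt "0 0 0 0 0 -0.03 -1" --pt "0 0 0 0 0 -0.08 -1" --pt "0 0 0 0 0 -0.15 -1" --pt "0 0 0 0 0 -0.23 -1" --pt "0 0 0 0 0 -0.32 -1" --pt "0 0 0 0 0 -0.41 -1" --pt "0 0 0 0 0 -0.48 -1" --pt "0 0 0 0 0 -0.5 -1"

```text
time: 11.8
position: [0.5357, -0.2537, 0.3409]
orientation: [2.214, 2.225, 0.001]
contact_force: [-0.5, -0.4, -0.8]
grip_width: 0.0271
finger_force: 25.0
```

```bash
python3 go.py .652,.1,.339,90;python3 - <<'E'
import pickle,numpy as np
from h import *
from workcell import monitor,cams
for n in('wrist','side'):
    s=monitor.read_state();c=cams.get_image(n);c['st']=s;pickle.dump(c,open(n+'4.pkl','wb'))
    if n=='side': S=c
    else: W=c
X=np.array(s['position'])
u=proj(S,X);print(u)
x,y=int(u[0]),int(u[1]);sub=S['img'][max(0,y-60):y+110,x-70:x+70,::-1]
o=np.zeros((420,760,3),np.uint8);a=cv2.resize(W['img'][:,100:460,::-1],None,fx=1,fy=1);o[:420,:360]=a
b=cv2.resize(sub,None,fx=2.4,fy=2.4,interpolation=3);b=b[:420,:400];o[:b.shape[0],360:360+b.shape[1]]=b;print(max(0,y-60),x-70)
cv2.imwrite('pics/v4.png',np.clip(o*1.8,0,255).astype(np.uint8))
E
```

```text
t 11.8 p [ 0.5357 -0.2537  0.3409] yaw 90.29 F [-0.5 -0.4 -0.8] grip 0.0271 24.996804893016815
[0.00084989 0.00049975 0.00161065] [0.8829 0.2952 0.0041]
[398.67176779 167.06134685]
107 328
```

View pics/v4.png

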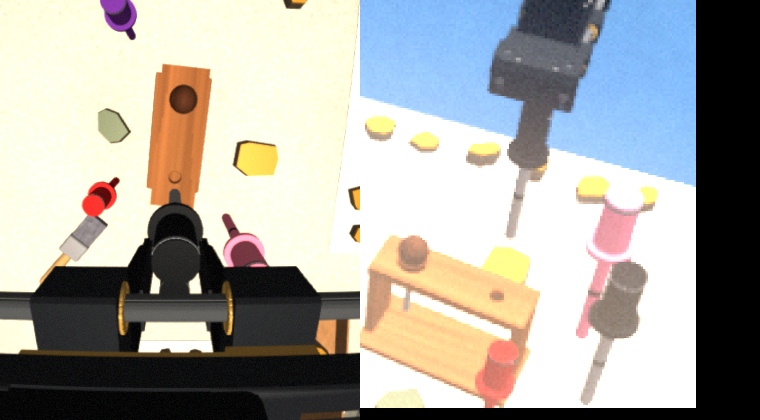

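Probe is held upright: in the side crop the stem runs from (522,160) to its tip at about (514,237). In the wrist crop the tip is at about (175,190), just above the collar.

```bash
cat > tip.py <<'E'
import pickle
from h import *
def wproj(c,X):
    st=c['st'];T=Ro.from_rotvec(st['orientation']).as_matrix();M=np.array(c['mount'])
    q=M[:3,:3].T@(T.T@(np.array(X)-st['position'])-M[:3,3])
    return cv2.projectPoints(q[None],np.zeros(3),np.zeros(3),K(c),np.array(c['distortion'],float))[0][0,0]
def stem(img,pts):
    # at points along the predicted stem: centre of the strip differing from background
    pass
E
python3 - <<'E'
from tip import *
W=pickle.load(open('wrist4.pkl','rb'));S=pickle.load(open('side4.pkl','rb'));p=np.array(W['st']['position'])
T=Ro.from_rotvec(W['st']['orientation']).as_matrix()[:,2]
print('toolz',T.round(4))
for n,d in [('tip',.1217),('band',.0617),('stemtop',.0117),('ctop',.0057),('htop',-.0443)]:
    X=p+d*T;print(n,'wrist',wproj(W,X).round(1),'side',proj(S,X).round(1))
# measure the stem in side: for rows, intensity min
g=S['img'].astype(int).min(2)
for v in range(176,210,3): print(v,g[v,384:404])
g=W['img'].astype(int).max(2)
for v in range(184,206,2): print(v,g[v,264:288])
E
```

```text
toolz [ 0.0027 -0.0016 -1.    ]
tip wrist [274.1 193.3] side [390.5 204.6]
band wrist [273.9 209.1] side [394.4 186.8]
stemtop wrist [273.7 228.4] side [397.9 170.8]
ctop wrist [273.7 231.2] side [398.3 168.9]
htop wrist [273.4 262.3] side [402.  151.6]
176 [221 220 219 219 221 221 220 222 215 172  74  60  63  64  64  63  57  61
  63  62]
179 [224 221 221 221 221 221 222 224 218 173  92  91  95  94  96  79  74  75
  79  76]
182 [223 221 221 220 220 222 221 221 205  89  92  93  92 106 128 107  97  94
 103 165]
185 [219 222 221 223 219 222 221 217 119  89  94  95 104 155 220 222 222 223
 223 222]
188 [193 196 197 192 176 177 166 136  64  74  79  84 108 194 224 224 224 220
 222 221]
191 [196 193 196 195 192 190 183 107  91  92  97 114 173 192 195 185 200 173
 198 216]
194 [193 194 191 196 200 192 130  92  92  95 101 140 194 194 196 194 193 195
 194 196]
197 [198 198 199 196 195 160  91  95  94  95 123 195 192 192 194 194 193 197
 198 194]
200 [195 195 197 197 196 108  92  94  96 113 179 199 198 198 196 194 196 196
 198 198]
203 [195 196 199 196 133  92  90  96 104 137 197 197 195 193 19
[... 605 characters left out ...]
110]
192 [122 122 120 122 116  89  48  38  38  40  39  36  39  37  41  63 100 109
 110 111 111 111 111 112]
194 [123 122 121 121 112  75  42  40  38  38  40  39  37  38  37  44  73 104
 113 110 112 113 113 112]
196 [126 121 120 121 111  72  41  42  39  37  37  36  40  38  39  43  72 105
 110 111 113 111 113 111]
198 [122 120 122 122 108  61  41  40  39  40  38  39  38  35  40  43  64 105
 110 111 112 111 112 109]
200 [122 121 123 122 108  63  42  37  38  39  38  38  37  37  39  42  57  94
 111 111 111 111 110 112]
202 [123 118 122 120  98  47  35  34  31  22  21  19  23  27  30  34  46  76
 104 110 110 111 112 110]
204 [91 61 49 32 20 12 10  8 13 12 11 10 12 13  9 11  9 14 21 29 47 76 93 97]
```

Request:
drive_tool --pt "0 0 0 0.06 0.02 0 -1" --pt "0 0 0 0.17 0.06 0 -1" --pt "0 0 0 0.29 0.1 0 -1" --pt "0 0 0 0.41 0.14 0 -1" --pt "0 0 0 0.53 0.18 0 -1" --pt "0 0 0 0.65 0.22 0 -1" --pt "0 0 0 0.75 0.26 0 -1" --pt "0 0 0 0.8 0.29 0 -1"

```text
time: 12.9
position: [0.65, 0.0688, 0.3372]
orientation: [-2.213, -2.228, 0.002]
contact_force: [-0.5, -0.9, -0.5]
grip_width: 0.0272
finger_force: 25.0
```

```bash
python3 go.py .651,.1777,.34,90; python3 - <<'E'
from tip import *
for n,(cx,cy),th in [('top',(231.7,160),(120,110,100,90)),('side',(256.5,158),(130,120,110,100,90))]:
    c=pickle.load(open(n+'.pkl','rb'));x0,y0=int(cx)-13,int(cy)-13
    g=cv2.resize(c['img'][y0:y0+27,x0:x0+27].min(2),None,fx=4,fy=4,interpolation=cv2.INTER_CUBIC)
    print(n,g[54,::6])
    for t in th:
        cs,h=cv2.findContours((g>t).astype(np.uint8),cv2.RETR_CCOMP,cv2.CHAIN_APPROX_NONE)
        for k,q in enumerate(cs):
            if len(q)<40: continue
            e=cv2.fitEllipse(q);uv=((e[0][0]+.5)/4-.5+x0,(e[0][1]+.5)/4-.5+y0)
            print(t,h[0][k][3],np.round(uv,2),np.round(np.array(e[1])/4,1),onz(c,uv,.14).round(4))
E
```

```text
t 12.9 p [0.65   0.0688 0.3372] yaw 90.39 F [-0.5 -0.9 -0.5] grip 0.0272 24.997025728225708
[-6.93915552e-04 -4.13802852e-05  2.16450723e-03] [ 0.2721  0.0042 -0.007 ]
top [ 73  78  69  73 104 119  76  38  60  60  65 103 112 118 108  72  70  70]
120 -1 [228.61 165.36] [1.1 5.5] [0.6332 0.1854 0.14  ]
120 -1 [235.36 163.15] [2.8 7.7] [0.6393 0.166  0.14  ]
120 -1 [226.46 156.11] [1.5 5.2] [0.6607 0.1914 0.14  ]
120 -1 [232.52 153.98] [1.7 6.7] [0.6667 0.1739 0.14  ]
110 -1 [231.28 159.61] [14.3 14.8] [0.65   0.1777 0.14  ]
110 0 [231.02 159.78] [10.6 11. ] [0.6495 0.1784 0.14  ]
100 -1 [231.22 159.56] [14.9 15.4] [0.6502 0.1778 0.14  ]
100 0 [230.96 159.79] [10.  10.5] [0.6495 0.1786 0.14  ]
90 -1 [231.17 159.51] [15.4 16. ] [0.6503 0.178  0.14  ]
90 0 [230.98 159.78] [ 9.4 10.1] [0.6495 0.1785 0.14  ]
side [107 104 109 109 141 156 110  87  83  81  79  87 138 159 126  99 102 105]
130 -1 [255.82 157.26] [ 9.8 15.1] [0.6496 0.1773 0.14  ]
130 0 [255.87 157.35] [ 6.6 10. ] [0.6493 0.177  0.14  ]
120 -1 [255.83 157.19] [10.1 15.8] [0.6499 0.1775 0.14  ]
120 0 [255.9  157.31] [6.3 9.5] [0.6495 0.177  0.14  ]
110 -1 [255.82 157.12] [10.6 16.6] [0.6502 0.1777 0.14  ]
110 3 [255.94 157.32] [5.9 9.1] [0.6495 0.1769 0.14  ]
100 -1 [255.85 158.13] [31.1 31.7] [0.646  0.1754 0.14  ]
100 0 [255.65 163.25] [ 8.7 17.3] [0.6247 0.1653 0.14  ]
100 0 [266.26 157.01] [2.5 3.7] [0.663  0.1489 0.14  ]
100 0 [255.98 157.29] [5.5 8.6] [0.6497 0.1768 0.14  ]
90 -1 [256. 158.] [31.7 31.7] [0.6467 0.1753 0.14  ]
90 0 [255.59 163.62] [ 6.6 15.7] [0.6231 0.1647 0.14  ]
90 0 [256.07 157.22] [5.2 7.9] [0.65   0.1767 0.14  ]
```

Request:
drive_tool --pt "0 0 0.002 0.05 0.001 0 -1" --pt "0 0 0.002 0.12 0.002 0 -1" --pt "0 0 0.002 0.2 0.003 0 -1" --pt "0 0 0.002 0.25 0.003 0 -1" --pt "0 0 0.002 0.272 0.003 0 -1" --pt "0 0 0.002 0.272 0.003 0.04 -1" --pt "0 0 0.002 0.272 0.003 0.085 -1" --pt "0 0 0.002 0.272 0.003 0.085 -1"

```text
time: 13.9
position: [0.65, 0.1746, 0.3026]
orientation: [-2.223, -2.218, 0.004]
contact_force: [0.4, -0.3, -0.4]
grip_width: 0.0273
finger_force: 25.0
```

```bash
python3 go.py .6505,.1776,.2617,90; cat > chk.py <<'E'
from tip import *
from workcell import monitor,cams
import sys
S=cams.get_image('side');st=monitor.read_state();st=monitor.read_state();W=cams.get_image('wrist');W['st']=st
p=np.array(st['position']);T=Ro.from_rotvec(st['orientation']).as_matrix()[:,2]
tip=p+.1217*T;print('tip',tip.round(4),'band',(p+.0617*T).round(4),'toolz',T.round(4))
for n,X in [('tip',tip),('band',p+.0617*T),('guide',[.6505,.1776,.14])]: print(n,'side',proj(S,X).round(1),'wrist',wproj(W,X).round(1))
u=proj(S,tip);x,y=int(u[0])-50,int(u[1])-60;v=wproj(W,tip);vx,vy=int(v[0])-50,int(v[1])-60
o=np.hstack([cv2.resize(q,None,fx=4,fy=4,interpolation=3) for q in (S['img'][y:y+100,x:x+100,::-1],W['img'][vy:vy+100,vx:vx+100,::-1])])
print('side org',x,y,'wrist org',vx,vy);cv2.imwrite(f'pics/{sys.argv[1]}.png',np.clip(o*1.6,0,255).astype(np.uint8))
E
python3 chk.py c1
```

```text
t 13.9 p [0.65   0.1746 0.3026] yaw 89.87 F [ 0.4 -0.3 -0.4] grip 0.0273 24.996735155582428
[-0.00105997  0.00021963 -0.00072893] [0.0075 0.0015 0.1022]
tip [0.6502 0.1748 0.1822] band [0.6503 0.1748 0.2422] toolz [-1.5e-03 -3.0e-04 -1.0e+00]
tip side [255.8 146.3] wrist [274.1 193.3]
band side [254.5 129.6] wrist [273.9 209.1]
guide side [255.9 157.1] wrist [274.4 182.8]
side org 205 86 wrist org 224 133
```

View pics/c1.png

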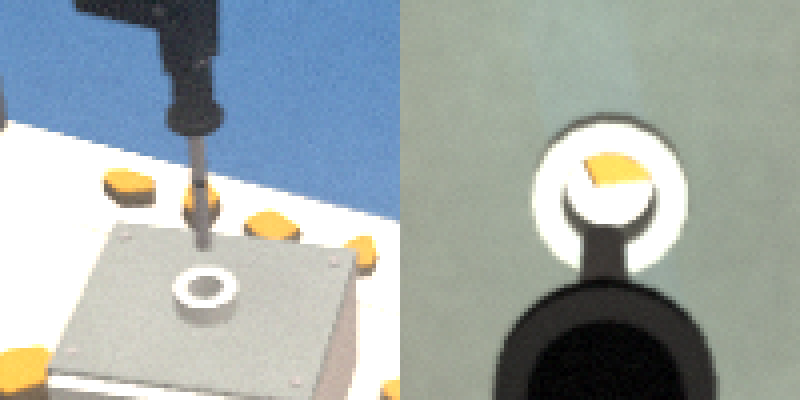

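Request:
drive_tool --pt "0 0 0 0 0 0 -1" --pt "0 0 0 0 0 0 -1" --pt "0 0 0 0 0 0 -1"

```text
time: 14.38
position: [0.6506, 0.1757, 0.305]
orientation: [2.223, 2.22, 0.001]
contact_force: [-0.5, 0.4, -1.7]
grip_width: 0.0274
finger_force: 25.0
```

```bash
python3 go.py .651,.1783,.2467,90
```

```text
t 14.38 p [0.6506 0.1757 0.305 ] yaw 89.93 F [-0.5  0.4 -1.7] grip 0.0274 24.996683299541473
[ 1.52788745e-04 -4.13802852e-05 -3.78788765e-04] [0.0064 0.0009 0.1458]
```

```bash
cat > ring.py <<'E'
from tip import *
from workcell import monitor,cams
s=monitor.read_state();c=cams.get_image('wrist');c['st']=s;pickle.dump(c,open('w6.pkl','wb'))
p=np.array(s['position']);T=Ro.from_rotvec(s['orientation']).as_matrix()[:,2];print('TCP',p.round(4))
x0,y0=244,150;g=c['img'][y0:210,x0:310].min(2)
m=(g>110).astype(np.uint8);cs,_=cv2.findContours(m,cv2.RETR_EXTERNAL,cv2.CHAIN_APPROX_NONE);q=max(cs,key=cv2.contourArea)
h=cv2.convexHull(q)[:,0].astype(float);h=h[h[:,1]<42]  # off the part hidden by the collar
q=q[:,0].astype(float);q=q[(q[:,1]<40)]
# outer edge points: keep those near hull
d=np.array([cv2.pointPolygonTest(cv2.convexHull(q.astype(np.float32)),tuple(map(float,a)),True) for a in q]);q=q[d<1.2]
A=np.c_[2*q,np.ones(len(q))];r=np.linalg.lstsq(A,(q**2).sum(1),rcond=None)[0];R=np.sqrt(r[2]+r[0]**2+r[1]**2)
uv=(r[0]+x0,r[1]+y0);print('ring',np.round(uv,2),'r',R.round(2),onz(c,uv,.14,s).round(4))
for v in range(186,206,2): print(v,g[v-y0,18:46] if v<210 else '')
print(wproj(c,p+.1217*T))
E
python3 ring.py
```

```text
TCP [0.6506 0.1757 0.305 ]
ring [275.66 179.51] r 16.49 [0.6525 0.1823 0.14  ]
186 [174 164 114  61  57  92 160 175 181 180 183 183 184 185 183 184 184 183
 182 180 175 151  95  54  60 104 158 175]
188 [174 174 144  80  54  50  50  83 137 161 165 161 160 162 162 170 174 166
 156 119  77  55  51  57  88 146 170 173]
190 [174 175 172 156 111  63  52  47  46  40  42  34  34  34  38  46  53  48
  53  52  50  51  64  99 146 169 171 174]
192 [173 174 175 173 164 138 101  60  38  36  36  34  35  33  34  33  34  38
  48  58  69  91 134 165 171 174 171 171]
194 [170 172 174 176 174 172 160  96  42  35  33  34  35  32  33  34  34  44
  83 135 163 172 174 175 173 174 171 167]
196 [152 165 168 172 171 171 156  92  44  36  34  35  35  33  34  33  35  49
 104 168 176 175 174 172 172 170 163 143]
198 [101 114 136 155 164 167 146  74  38  35  35  34  35  34  33  35  34  41
  94 165 174 172 169 166 157 142 120 102]
200 [ 99  96  97  99 114 132 130  67  39  35  36  35  34  34  35  35  33  40
  75 139 160 150 134 115 101  98  98  97]
202 [97 96 95 94 93 92 79 40 31 27 26 20 17 16 15 24 30 29 37 63 95 97 95 96
 96 98 96 99]
204 [94 85 72 48 40 23 16  9 11  6 10  7  7  9 11 12  8  9  8 12 19 26 42 65
 81 85 92 95]
[274.0934627 193.3128132]
```

```bash
python3 - <<'E'
from tip import *
c=pickle.load(open('w6.pkl','rb'));s=c['st'];x0,y0=244,150
g=cv2.resize(c['img'][y0:206,x0:310].min(2),None,fx=4,fy=4,interpolation=cv2.INTER_CUBIC)
for t in (115,125,135):
    m=(g>t).astype(np.uint8);n,l,st,_=cv2.connectedComponentsWithStats(m);k=1+np.argmax(st[1:,4]);ys,xs=np.where(l==k)
    P=[]
    for a in np.radians(np.r_[0:360:6]):   # outermost ring pixel along rays from a rough centre
        cx,cy=(276-x0)*4,(182-y0)*4
        rr=np.arange(50,100,.5);X=(cx+rr*np.cos(a)).round().astype(int);Y=(cy+rr*np.sin(a)).round().astype(int)
        ok=(X<g.shape[1])&(Y<g.shape[0])&(X>=0)&(Y>=0);on=ok.copy();on[ok]=l[Y[ok],X[ok]]==k
        if on.any(): r=rr[on].max();P.append((cx+r*np.cos(a),cy+r*np.sin(a),np.degrees(a),r))
    P=np.array(P);q=P[(P[:,2]<45)|(P[:,2]>135)][:,:2]
    e=cv2.fitEllipse(q.astype(np.float32));uv=((e[0][0]+.5)/4-.5+x0,(e[0][1]+.5)/4-.5+y0)
    print(t,np.round(uv,2),np.round(np.array(e[1])/4,1),onz(c,uv,.14,s).round(4))
E
```

```text
115 [275.54 183.19] [38.1 38.9] [0.6523 0.1779 0.14  ]
125 [275.56 183.15] [37.8 38.4] [0.6523 0.1779 0.14  ]
135 [275.56 183.09] [37.5 37.9] [0.6523 0.178  0.14  ]
```

Request:
drive_tool --pt "0 0 0 0.005 0.001 0 -1" --pt "0 0 0 0.005 0.001 0 -1" --pt "0 0 0 0.005 0.001 0.02 -1" --pt "0 0 0 0.005 0.001 0.04 -1" --pt "0 0 0 0.005 0.001 0.06 -1" --pt "0 0 0 0.005 0.001 0.08 -1" --pt "0 0 0 0.005 0.001 0.09 -1" --pt "0 0 0 0.005 0.001 0.09 -1"

```text
time: 15.42
position: [0.6509, 0.1778, 0.2684]
orientation: [-2.223, -2.22, 0.0]
contact_force: [0.3, -0.3, -1.5]
grip_width: 0.0271
finger_force: 25.0
```

```bash
python3 go.py .651,.1778,.2017,90
```

```text
t 15.43 p [0.6509 0.1778 0.2684] yaw 89.93 F [ 0.3 -0.3 -1.5] grip 0.0271 24.99690055847168
[-0.00012096  0.         -0.00038834] [1.000e-04 2.000e-04 1.668e-01]
```

Tip is about 7 mm above the rim and on the axis. Lowering.

Request:
drive_tool --pt "0 0 0 0 0 0.02 -1" --pt "0 0 0 0 0 0.045 -1" --pt "0 0 0 0 0 0.07 -1" --pt "0 0 0 0 0 0.095 -1" --pt "0 0 0 0 0 0.12 -1" --pt "0 0 0 0 0 0.145 -1" --pt "0 0 0 0 0 0.16 -1" --pt "0 0 0 0 0 0.165 -1"

```text
time: 16.42
position: [0.6509, 0.1777, 0.2023]
orientation: [-2.223, -2.22, 0.0]
contact_force: [0.7, -0.4, -1.4]
grip_width: 0.0269
finger_force: 25.0
```

Request:
drive_tool --pt "0 0 0 0 0 0 -1" --pt "0 0 0 0 0 0 -1" --pt "0 0 0 0 0 0 -1"

```text
time: 16.8
position: [0.651, 0.1778, 0.203]
orientation: [2.223, 2.22, 0.001]
contact_force: [-0.0, -0.3, -2.0]
grip_width: 0.0274
finger_force: 25.0
```

```bash
python3 go.py .651,.1778,.2017,90; sed -i 's/proj(S,tip);x,y/proj(S,[.65,.178,.14]);x,y/' chk.py; python3 chk.py c2
```

```text
t 16.8 p [0.651  0.1778 0.203 ] yaw 89.93 F [-0.  -0.3 -2. ] grip 0.0274 24.996844232082367
[ 1.65521141e-04 -4.77464829e-05 -3.88338061e-04] [ 0.0001 -0.0001  0.0033]
tip [0.6511 0.1778 0.0812] band [0.651  0.1778 0.1412] toolz [ 4.e-04  2.e-04 -1.e+00]
tip side [257.1 171.5] wrist [274.1 193.3]
band side [255.9 156.6] wrist [273.9 209.1]
guide side [255.9 157.1] wrist [273.3 209. ]
side org 205 97 wrist org 224 133
```

View pics/c2.png

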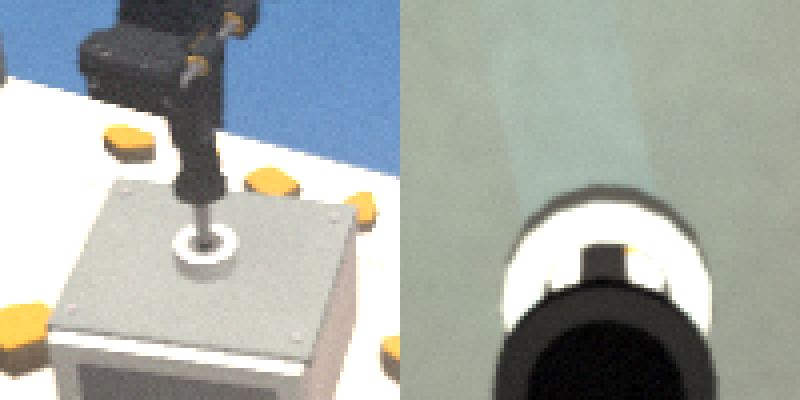

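The side view shows the stem centred in the ring (columns 204 and 205) with the dark band at the rim, and the door is flush. The wrist view agrees, with the stem at 605 and the ring at 607.

```bash
python3 -c "
from workcell import arm
print(arm.hand_in())"
```

```text
the job is handed in; nothing more can be done
None
```

The job is handed in at about 17 s, but no verdict came back. The last images showed the door shut and the probe upright in the guide hole, centred to about 1 mm, with its band about 1 mm above the guide's top.

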